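# Set the air valve of the open branch: shut, back two turns, hold

### The arm

A 7-joint arm with a two-finger parallel gripper is mounted at the origin on the work surface. World frame = base frame: x ahead of the robot, y to its left, z up, the work surface at z = 0. Lengths are in m, angles in degrees, forces in N, time in s.
With the tool pointing down it reaches from about 0.425 to 0.8 m from the base axis. Payload 8.3 kg.
Tool frame: the origin (TCP) lies at the very end of the fingers, on their centre line; the grasp point (between the pads) lies 19 mm behind it; x points along the fingers, y is the direction in which the jaws open and shut, and the axes are right-handed (so a half turn about x gives the same grasp; the last joint's range is limited). The gripper opens to 85 mm and grips with 20 to 120 N. Pads are 22 mm wide; open, the fingers measure 114 mm over their backs; the gripper's body (76 mm by 85 mm) begins 54 mm behind the grasp point. The pads swing forward as they close: fully open they stand 13 mm farther back than shut.
Start: joints at [-73.963, 21.967, 0.94, 78.501, -0.361, 79.538, -2.664], TCP at [0.21, 0.589, 0.231] pointing down, gripper open.
Joint ranges: [-169.22, 169.22], [-14.56, 117.87], [-87.37, 89.26], [10.42, 133.3], [-82.24, 262.24], [0.94, 117.77], [-172.7, 172.7]. Speed limits (degrees/s): [136.94, 136.94, 172.46, 172.46, 180, 180, 180].

### API

Orientations are given as a 3x3 rotation matrix whose columns are the frame's x, y, z axes.
In Python, from station import ctrl gives the robot as it stands.
- The arm moves only by the tool jog_arm, never from a script. Its argument "steps" is one flat list of numbers, 5 for each row, row after row: the closure in counts, from 0 (fully open) to 255 (shut), then the shift along the tool's x, y, z in m, then the turn about the tool's x in degrees. In form: [jaw, tx, ty, tz, yaw, jaw, tx, ty, tz, yaw, ...]. A call has 1 to 20 rows; each row is the pose to reach, as a shift and turn from the pose commanded when the call began, along the tool's axes at that moment; what a row does not reach only later rows make up. A row lasts 1/8 s, in which the tool goes at most 62.5 mm and 10.7 degrees, less where a joint would pass 70% of its speed; a pose out of reach is approached as far as the arm can. A call with a gripper value outside its range is refused whole. The fingers move at their own pace and stop on an object; "newtons" is the grip in N (left out, the last holds). Time passes only in rows, so rows that repeat a pose let the fingers close. It gives the time, the measured TCP pose, the force and the opening at its end, in the units of the state.
- ctrl.get_state(): the state, without advancing time (a new reading comes with each control period).
- ctrl.read_camera(name): name is "scene" or "side" or "wrist"; returns a dict with "pixels" (400x640x3 uint8, red, green, blue), "fx", "fy", "cx", "cy" (pixels), "k1" (the pictures are not rectified: a ray, as slopes to the right and down, at radius r is drawn at 1 + k1 r^2 times it, then the intrinsics apply), "R" (3x3) and "t" (3): a world point X has camera coordinates R X + t; the wrist camera has in their place "mount" (4x4, takes a point from camera to tool coordinates, whose origin is the TCP and whose axes are the tool frame's). Camera axes: x right, y down, z forward; pixel columns grow to the right and rows downward; lengths in m; the calibration is good to about 2 mm. A picture is of the moment at which its call begins: read the wrist's pose just before it. There is no depth.
- ctrl.close_job(): hands the job in, once; it reports no verdict.
The state is a dict: "t": time; "joint_positions": joint angles; "qd": joint speeds; "joint_torque": joint torques, N m; "position": TCP position; "orientation": TCP orientation; "contact_force": force on the tool from outside, world axes, zero at the start; "moment": the same for the moment, N m; "grip_width": finger opening in m.
Only numpy, scipy, OpenCV 4.12 (cv2) and the standard library are available. Lean on these libraries where they do the work, as an engineer would, in place of code of your own. Each camera call takes 0.05 s, during which the arm holds its last target.

### The job

Only one of the two air branches is in service: the one whose quarter-turn lever lies along its pipe. Close the wheel valve of that branch clockwise to its stop, then open it again by exactly two turns and finish there still gripping the wheel's upright handle between the fingers, so that the wheel cannot creep while the air comes on. Leave the other branch's wheel, both levers and everything lying about as they are.

Things in the scene. Friction and masses are not known exactly. Their poses are not given: they have to be found in the camera images.
- station: compressed-air station on a grey steel base plate 400 x 420 x 8 mm: two parallel copper branch pipes, 22 mm across, 78 mm above the bench. Origin at bench level midway between the wheels; its x runs along the pipes away from the couplers to the header, y left. Branches at y = +120 mm (left) and -120 mm (right), each with a ball valve and lever at x = 105 mm and a wheel valve at x = 0
- wheel_left_center (a point): centre of the left (+y) branch's aluminium handwheel (three spokes, 125 mm across the rim, rim 13 mm thick), on its upright stem in mid-rim, 168 mm above the bench; its revolving handle goes round on a radius of 52 mm
- handle_left: black revolving crank handle on the left (+y) wheel: a cylinder 23 mm across and 64 mm high (foot 12.5 mm above the rim's centre plane), origin at its centre, half-way up, 44.5 mm above the wheel's centre point (212 mm above the bench). It spins freely on its own pin, so a gripper may keep its orientation while it carries the handle round
- wheel_left (a joint): turn of the left (+y) wheel in rad: 0 = closed, hard on its stop; grows anticlockwise seen from above (opening), one turn is 6.283; opens up to 4.5 turns. It starts between a quarter and just over one turn open. The stem packing drags at about 0.2 N m (4 N at the handle) and holds the wheel where it is left
- wheel_right_center (a point): centre of the right (-y) branch's aluminium handwheel (three spokes, 125 mm across the rim, rim 13 mm thick), on its upright stem in mid-rim, 168 mm above the bench; its revolving handle goes round on a radius of 52 mm
- handle_right: black revolving crank handle on the right (-y) wheel: a cylinder 23 mm across and 64 mm high (foot 12.5 mm above the rim's centre plane), origin at its centre, half-way up, 44.5 mm above the wheel's centre point (212 mm above the bench). It spins freely on its own pin, so a gripper may keep its orientation while it carries the handle round
- wheel_right (a joint): turn of the right (-y) wheel in rad: 0 = closed, hard on its stop; grows anticlockwise seen from above (opening), one turn is 6.283; opens up to 4.5 turns. It starts between a quarter and just over one turn open. The stem packing drags at about 0.2 N m (4 N at the handle) and holds the wheel where it is left
- lever_a: flat steel quarter-turn lever with a black rubber sleeve, 98 mm long, on one of the two ball valves (either branch: see its position); origin on its pivot, 119 mm above the bench; the lever points along its own x axis. Along the branch pipe (towards the header) = branch open, across the pipe = branch shut off. Stiff; stays as it is
- lever_b: the same lever on the other branch's ball valve; origin on its pivot; the lever points along its own x axis: along the pipe = branch open, across the pipe = shut off
- wrench: steel adjustable wrench 185 mm long, 10 mm thick, lying on the base plate between the branches; origin underneath it, near its middle (bystander)
- tape_roll: roll of white thread tape, 54 mm across, 14 mm high, on the base plate between the branches; origin at its underside (bystander)
- elbow: loose brass pipe elbow, about 45 mm, on the base plate between the branches; origin at its underside (bystander)
- pump_bottle: white pump bottle 68 mm across, 193 mm high, right of the station; origin at its underside (bystander)
- wipes_tub: yellow tub 90 mm across, 155 mm high, right of the station; origin at its underside (bystander)
- spray_can: spray can 64 mm across, 190 mm high, left of the station; origin at its underside (bystander)
- hard_hat: white hard hat, 232 mm across, 149 mm high, left of the station; origin at its underside (bystander)
- tape_measure: black tape measure 75 x 36 x 65 mm, right of the station; origin at its underside (bystander)

How it is judged:
By the outcome, as a careful person would: the job done as asked, in the order asked, and still so for the second after the job is handed in, while the arm keeps its last pose, push and grip.
It also fails if it takes over 64 s, if anything falls off the work surface, if the arm or the gripper's body presses on something with over 40 N, if the wrist force passes 120 N, or if a joint passes its speed limit or range.

## Working session

There is one attempt and no reset: what is moved stays moved. The work goes in short steps, Python scripts to look and compute and a tool call to move; the robot and the scene stay as the last step left them, time stands still between calls to the robot, and variables do not carry over. Pictures are saved under pics/ and viewed, and the job is handed in when it is done.

Besides the shell and the picture viewer there is one more tool, called after "Request:" in YAML: its name, and indented under it one key for each argument. jog_arm: Moves the arm, as the interface text tells. Its arguments: {"type":"object","properties":{"steps":{"type":"array","items":{"type":"number"}},"newtons":{"type":"number"}},"required":["steps"]}

```bash
ls; mkdir -p pics; python3 - <<'E'
from station import ctrl
import cv2
s=ctrl.get_state();print(s)
for n in("scene","side","wrist"):
    d=ctrl.read_camera(n);cv2.imwrite(f"pics/{n}0.png",d["pixels"][:,:,::-1]);print(n,{k:v for k,v in d.items() if k!="pixels"})
E
```

```text
pics
{'t': 0.0, 'joint_positions': array([-73.96221531,  22.01777648,   0.93926104,  78.56351346,
        -0.35962454,  79.53696196,  -2.66383209]), 'qd': array([-0.03637993,  0.0692961 , -0.12559396, -0.0918677 ,  0.11371508,
        0.05342362,  0.06864291]), 'joint_torque': array([ 8.61393182e-04, -6.27590346e+01,  8.44869129e-01, -3.71822762e+01,
        1.66295667e-02,  1.41818143e-02, -1.52681110e-05]), 'position': array([0.20989842, 0.58815519, 0.23023413]), 'orientation': array([[-6.11293375e-04,  3.36082348e-01,  9.41832406e-01],
       [-1.91878453e-03,  9.41830454e-01, -3.36082897e-01],
       [-9.99997972e-01, -2.01261870e-03,  6.91348948e-05]]), 'contact_force': array([-0.66870368, -0.19343756,  0.98800293]), 'moment': array([ 0.02368775, -0.01442535, -0.05991444]), 'grip_width': 0.08520225392067592}
scene {'fx': 398.6122745550366, 'fy': 398.6122745550366, 'cx': 318.58355887402894, 'cy': 200.73034167370415, 'k1': -0.010811493589909712, 'R': array([[-0.33426497,  0.94243091, -0.00953484],
       [ 0.7555272 ,  0.26189792, -0.60048991],
       [-0.5634231 , -0.20792657, -0
[... 194 characters left out ...]
77146802, 'R': array([[ 0.90981001, -0.41487885, -0.0110125 ],
       [-0.22328026, -0.46693118, -0.85564081],
       [ 0.3498452 ,  0.78092945, -0.51745292]]), 't': array([-0.42732985,  0.25308097,  1.49359656])}
wrist {'fx': 281.0797639968064, 'fy': 281.0797639968064, 'cx': 316.82074218942427, 'cy': 200.6954094878119, 'k1': -0.00818601202373436, 'mount': array([[ 3.16076531e-04, -3.16370273e-01,  9.48635731e-01,
        -1.43090231e-01],
       [ 9.99999723e-01,  7.39093421e-04, -8.67026758e-05,
        -8.38573742e-04],
       [-6.73700278e-04,  9.48635496e-01,  3.16370419e-01,
        -8.24757477e-02],
       [ 0.00000000e+00,  0.00000000e+00,  0.00000000e+00,
         1.00000000e+00]])}
```

View pics/scene0.png

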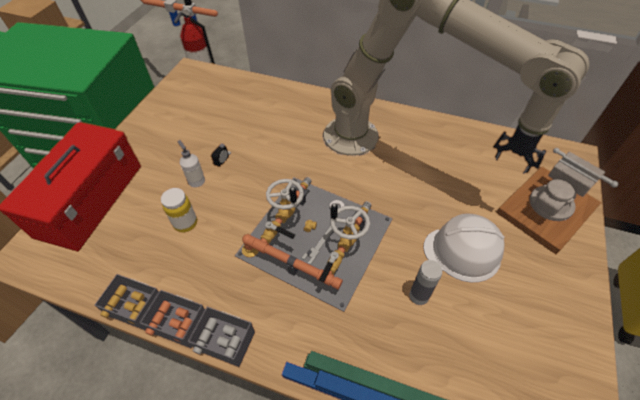

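View pics/side0.png

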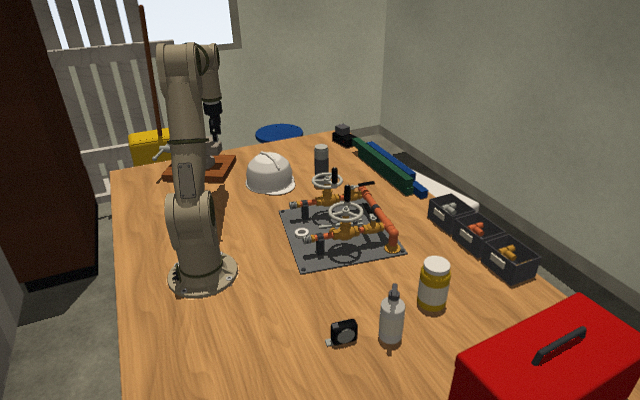

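View pics/wrist0.png

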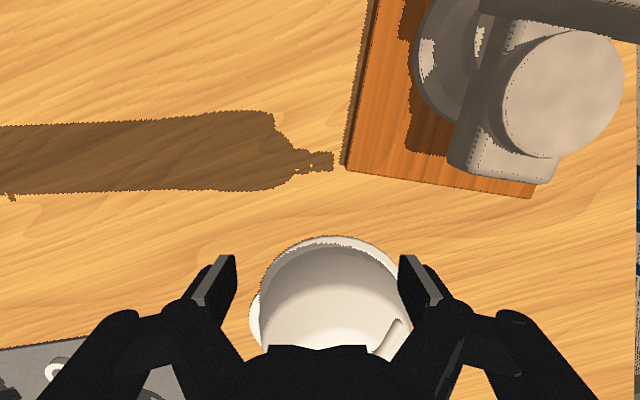

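```bash
python3 - <<'E'
import cv2
a=cv2.imread("pics/scene0.png")[165:305,225:405];cv2.imwrite("pics/sc0.png",cv2.resize(a,None,fx=4.2,fy=4.2,interpolation=cv2.INTER_CUBIC))
a=cv2.imread("pics/side0.png")[155:280,265:425];cv2.imwrite("pics/sd0.png",cv2.resize(a,None,fx=4.5,fy=4.5,interpolation=cv2.INTER_CUBIC))
E
```

```text
(no output)
```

View pics/sc0.png

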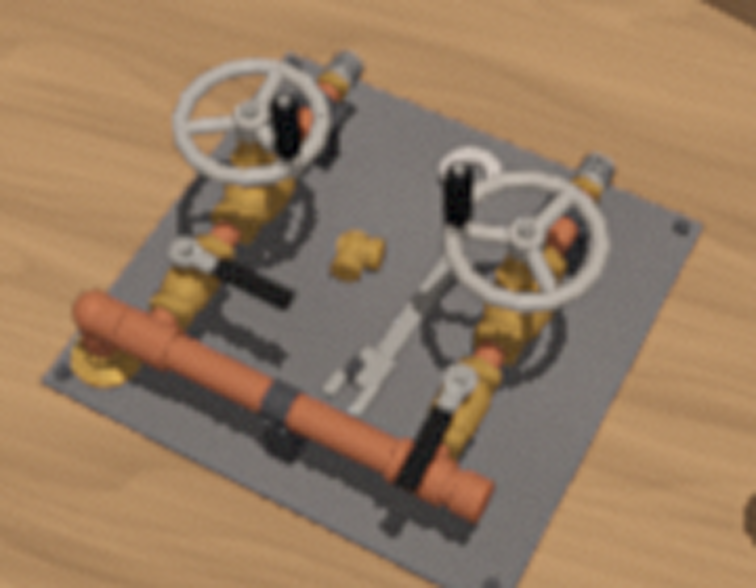

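View pics/sd0.png

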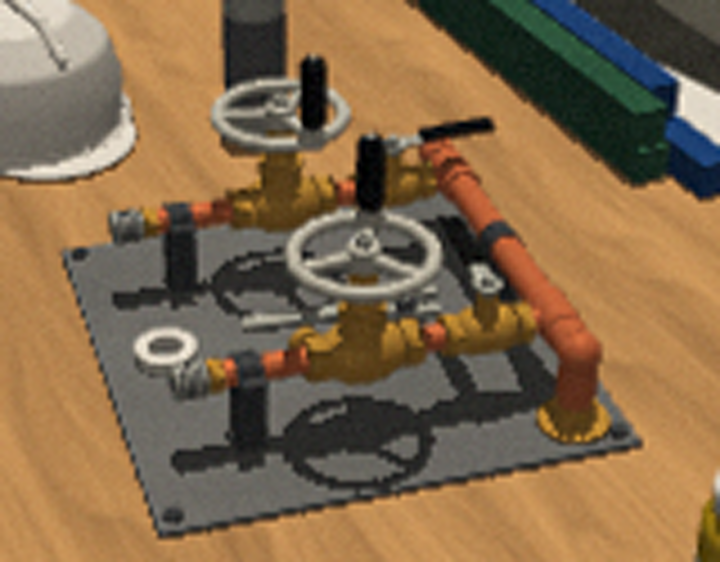

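```bash
cat > h.py <<'E'
import numpy as np, cv2
from scipy.optimize import least_squares
CAM={}
def proj(d,X):
    X=np.atleast_2d(X); R=d["R"];t=d["t"]
    c=X@R.T+t; s=c[:,:2]/c[:,2:]; r2=(s**2).sum(1,keepdims=True)
    s=s*(1+d["k1"]*r2)
    return s*[d["fx"],d["fy"]]+[d["cx"],d["cy"]]
def wristcam(d,s):
    m=d["mount"];T=np.eye(4);T[:3,:3]=s["orientation"];T[:3,3]=s["position"]
    C=np.linalg.inv(T@m); d=dict(d);d["R"]=C[:3,:3];d["t"]=C[:3,3];return d
def ray(d,px):
    s=(np.array(px,float)-[d["cx"],d["cy"]])/[d["fx"],d["fy"]];u=s.copy()
    for _ in range(5):u=s/(1+d["k1"]*(u**2).sum())
    return -d["R"].T@d["t"], d["R"].T@np.r_[u,1]
def atz(d,px,z):
    o,v=ray(d,px);return o+v*(z-o[2])/v[2]
E
cat > fit.py <<'E'
from h import *
from station import ctrl
sc=ctrl.read_camera("scene");sd=ctrl.read_camera("side")
S=lambda p:np.array(p)/4.2+[225,165]-.4
D=lambda p:np.array(p)/4.5+[265,155]-.4
obs=[(sc,S((250,113)),(0,-.12,.172)),(sc,S((526,235)),(0,.12,.172)),(sd,D((283,103)),(0,.12,.172)),(sd,D((365,243)),(0,-.12,.172)),
(sc,S((459,385)),(.105,.12,.12)),(sc,S((186,252)),(.105,-.12,.12)),(sd,D((487,278)),(.105,-.12,.12))]
def W(p,q):
    c,s=np.cos(p[2]),np.sin(p[2]);return np.array([p[0]+c*q[0]-s*q[1],p[1]+s*q[0]+c*q[1],q[2]])
f=lambda p:np.concatenate([proj(d,W(p,q))[0]-px for d,px,q in obs])
r=least_squares(f,[.6,.1,0]);p=r.x;print(p,np.degrees(p[2]),r.fun.reshape(-1,2).round(1).tolist())
for n,y,ps in(("L",.12,(S((458,172)),D((312,62)))),("R",-.12,(S((284,100)),D((370,138))))):
    o=[(sc,ps[0]),(sd,ps[1])]
    C=W(p,(0,y,.168))
    g=lambda a:np.concatenate([proj(d,C+[.052*np.cos(a[0]),.052*np.sin(a[0]),.241-.168])[0]-px for d,px in o])
    best=min((least_squares(g,[a]) for a in np.arange(0,6.3,1)),key=lambda r:r.cost)
    a=best.x[0];print(n,C,np.degrees(a)%360,C[:2]+.052*np.array([np.cos(a),np.sin(a)]),best.fun)
E
python3 fit.py
```

```text
[ 0.52261174  0.03491237 -0.16152385] -9.254634619992427 [[0.7, 1.4], [0.4, 1.1], [-0.1, 1.9], [-0.3, 2.0], [0.5, -0.4], [0.3, 0.4], [0.2, 2.0]]
L [0.54191043 0.15335037 0.168     ] 276.2486147908319 [0.54757026 0.10165931] [0.76751433 0.07453097 0.26528944 0.41753364]
R [ 0.50331305 -0.08352563  0.168     ] 58.56490111207346 [ 0.53043274 -0.0391576 ] [0.76123197 0.99986568 0.0852122  0.85101417]
```

Request:
jog_arm:
  steps: [0,-0.06,0,0,0,0,-0.1,0,0,0,0,-0.1,-0.345,0.4815,0,0,-0.1,-0.345,0.4815,0,0,-0.1,-0.345,0.4815,0,0,-0.1,-0.345,0.4815,0,0,-0.1,-0.345,0.4815,0,0,-0.1,-0.345,0.4815,0,0,-0.1,-0.345,0.4815,0,0,-0.1,-0.345,0.4815,0,0,-0.1,-0.345,0.4815,0,0,-0.1,-0.345,0.4815,0,0,-0.1,-0.345,0.4815,0,0,-0.1,-0.345,0.4815,0,0,-0.1,-0.345,0.4815,0,0,-0.1,-0.345,0.4815,0]
  newtons: 60

```text
t: 2.25
position: [0.5472, 0.1031, 0.3314]
orientation: [[0.0, 0.334, 0.943], [0.0, 0.943, -0.334], [-1.0, 0.0, -0.0]]
contact_force: [0.1, -1.1, 0.0]
grip_width: 0.0855
```

```bash
cat > look.py <<'E'
import sys
from h import *
from station import ctrl
k=sys.argv[1]
for n in sys.argv[2:]:
    s=ctrl.get_state();d=ctrl.read_camera(n)
    im=d["pixels"][:,:,::-1]
    cv2.imwrite(f"pics/{n}{k}.png",im)
    if n=="wrist": d=wristcam(d,s)
    np.save(f"pics/{n}{k}.npy",d,allow_pickle=True)
s=ctrl.get_state();print(s["t"],s["position"],s["orientation"].round(4).tolist(),s["contact_force"],s["grip_width"],s["joint_positions"].round(1),np.abs(s["qd"]).max())
E
python3 look.py 1 wrist
```

```text
2.3 [0.54727344 0.10280176 0.33141071] [[0.0001, 0.3346, 0.9424], [0.0003, 0.9424, -0.3346], [-1.0, 0.0003, -0.0]] [ 0.91707071 -0.55414189 -0.52782953] 0.08524691390244865 [-34.   12.3  24.8  79.8  -5.1  89.1  60.8] 0.37010866481450116
```

View pics/wrist1.png

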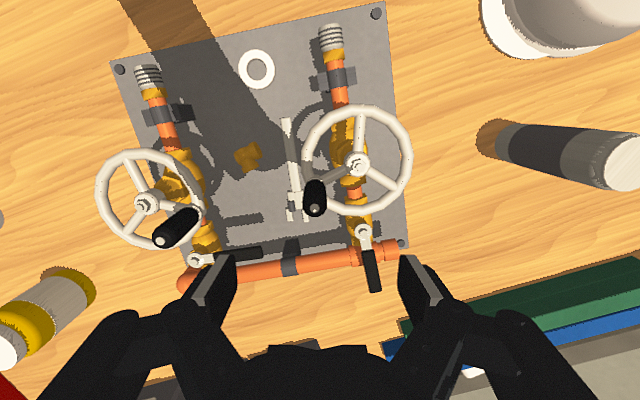

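```bash
python3 - <<'E'
from h import *
d=np.load("pics/wrist1.npy",allow_pickle=True).item()
im=cv2.imread("pics/wrist1.png")[80:280,270:430]
cv2.imwrite("pics/w1c.png",cv2.resize(im,None,fx=3,fy=3,interpolation=cv2.INTER_CUBIC))
print(atz(d,(359,163),.172),atz(d,(314,209),.2445),atz(d,(145,203),.172), atz(d,(359,163),.178))
E
```

```text
[0.53885278 0.15374383 0.172     ] [0.54784347 0.09935217 0.2445    ] [ 0.50147858 -0.0896005   0.172     ] [0.53747089 0.1532685  0.178     ]
```

View pics/w1c.png

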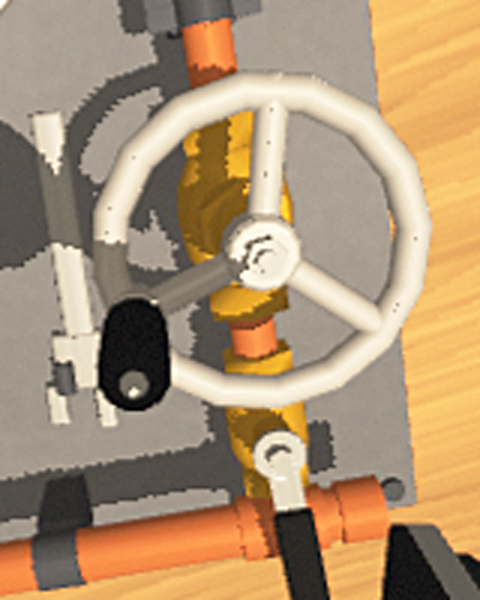

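```bash
python3 - <<'E'
from h import *
d=np.load("pics/wrist1.npy",allow_pickle=True).item()
P=[(95,215),(430,240),(270,71),(275,405),(140,125),(392,120),(200,382),(385,360)]
Q=np.array([atz(d,(x/3+270-.3,y/3+80-.3),.168)[:2] for x,y in P])
r=least_squares(lambda c:np.hypot(*(Q-c[:2]).T)-c[2],[.54,.15,.06]);print(r.x,r.fun)
print(atz(d,(134/3+269.7,385/3+79.7),.2445))
E
```

```text
[0.53807911 0.15366822 0.06169722] [ 0.00159082 -0.00156395 -0.00104823  0.00110967  0.00104526 -0.00037568
 -0.00403848  0.00328059]
[0.54710663 0.09995432 0.2445    ]
```

Request:
jog_arm:
  steps: [70,0.05,-0.003,0.001,0,70,0.1,-0.003,0.001,0,70,0.134,-0.003,0.001,0,70,0.134,-0.003,0.001,0,70,0.134,-0.003,0.001,0]

```text
t: 2.92
position: [0.5483, 0.099, 0.199]
orientation: [[0.002, 0.336, 0.942], [0.001, 0.942, -0.336], [-1.0, 0.001, 0.002]]
contact_force: [0.0, 0.1, 0.6]
grip_width: 0.0617
```

```bash
python3 look.py 2 wrist scene
```

```text
3.025 [0.54866637 0.09896703 0.19943935] [[0.0032, 0.336, 0.9419], [0.001, 0.9419, -0.336], [-1.0, 0.002, 0.0027]] [-0.29401761 -0.15445908  0.12916263] 0.06187174218355516 [-33.4  15.   24.2  93.3  -6.4  72.9  62.3] 0.29513855591428045
```

View pics/wrist2.png

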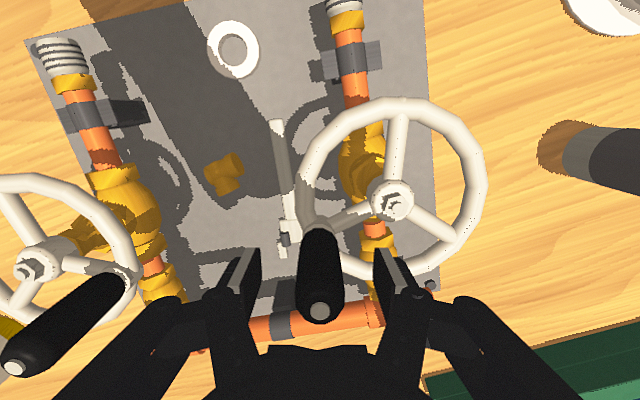

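```bash
python3 - <<'E'
from h import *
d=np.load("pics/wrist2.npy",allow_pickle=True).item()
print(atz(d,(319,311),.2445),atz(d,(392,202),.173),atz(d,(316,60),.173))
P=[(297,190),(486,200),(397,97),(400,287)]
E
```

```text
[0.54741388 0.09939168 0.2445    ] [0.5403391  0.15170929 0.173     ] [0.44730192 0.13362297 0.173     ]
```

Request:
jog_arm:
  steps: [255,0.0,0,-0.001,0,255,0.0,0,-0.001,0,255,0,0,-0.001,0,255,0,0,-0.001,0,255,0,0,-0.001,0]
  newtons: 60

```text
t: 3.65
position: [0.547, 0.1001, 0.1983]
orientation: [[0.002, 0.335, 0.942], [0.001, 0.942, -0.335], [-1.0, 0.002, 0.001]]
contact_force: [-0.6, 2.6, 6.5]
grip_width: 0.0222
```

```bash
python3 look.py 3 wrist
```

```text
3.7 [0.54701967 0.10005754 0.19826221] [[0.0015, 0.3351, 0.9422], [0.0014, 0.9422, -0.3351], [-1.0, 0.0018, 0.001]] [0.12623839 3.73951708 6.37989913] 0.022169542910452807 [-33.5  14.9  24.1  93.5  -6.4  72.8  62.2] 0.08476978977976196
```

View pics/wrist3.png

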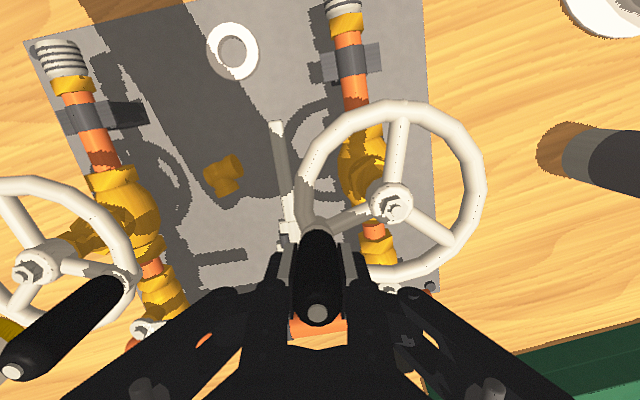

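```bash
cat > arc.py <<'E'
import sys, numpy as np
from h import *
# usage: arc.py jawangle start(deg) step n reps [cx cy]
Y=np.array([.335,.942]);Z=np.array([.942,-.335])
def arc(a0,step,n,r=.052):
    out=[]
    for i in range(1,n+1):
        a=np.radians(a0+step*i);b=np.radians(a0)
        v=r*np.array([np.cos(a)-np.cos(b),np.sin(a)-np.sin(b)])
        out.append((round(v@Y,4),round(v@Z,4)))
    return out
if __name__=="__main__":
    a0,step,n=map(float,sys.argv[1:4])
    print(", ".join(f"255, 0, {y:g}, {z:g}, 0" for y,z in arc(a0,step,int(n))))
E
python3 arc.py -82 -10 2;python3 arc.py -102 -10 3
```

```text
255, 0, -0.0035, -0.0084, 0, 255, 0, -0.0055, -0.0172, 0
255, 0, -0.0004, -0.0091, 0, 255, 0, 0.0008, -0.018, 0, 255, 0, 0.0035, -0.0267, 0
```

Request:
jog_arm:
  steps: [255,0,-0.0035,-0.0084,0,255,0,-0.0055,-0.0172,0,255,0,-0.0055,-0.0172,0]

```text
t: 4.08
position: [0.5287, 0.101, 0.1983]
orientation: [[0.002, 0.335, 0.942], [0.002, 0.942, -0.335], [-1.0, 0.002, 0.001]]
contact_force: [-0.7, 5.6, 6.8]
grip_width: 0.0221
```

Request:
jog_arm:
  steps: [255,0,-0.0004,-0.0091,0,255,0,0.0008,-0.018,0,255,0,0.0035,-0.0267,0]

```text
t: 4.45
position: [0.5064, 0.1122, 0.1983]
orientation: [[0.005, 0.336, 0.942], [0.001, 0.942, -0.336], [-1.0, 0.002, 0.004]]
contact_force: [9.1, 3.6, 1.3]
grip_width: 0.0222
```

```bash
for a in -132 -162 -192 -222 -252 -282 -312 -342 -372 -402 -432 -462 -492; do echo $a; python3 arc.py $a -10 3;done
```

```text
-132
255, 0, 0.0042, -0.008, 0, 255, 0, 0.0097, -0.0152, 0, 255, 0, 0.0164, -0.0214, 0
-162
255, 0, 0.0076, -0.0049, 0, 255, 0, 0.016, -0.0084, 0, 255, 0, 0.0248, -0.0103, 0
-192
255, 0, 0.0091, -0.0004, 0, 255, 0, 0.018, 0.0008, 0, 255, 0, 0.0267, 0.0035, 0
-222
255, 0, 0.008, 0.0042, 0, 255, 0, 0.0152, 0.0097, 0, 255, 0, 0.0214, 0.0164, 0
-252
255, 0, 0.0049, 0.0076, 0, 255, 0, 0.0084, 0.016, 0, 255, 0, 0.0103, 0.0248, 0
-282
255, 0, 0.0004, 0.0091, 0, 255, 0, -0.0008, 0.018, 0, 255, 0, -0.0035, 0.0267, 0
-312
255, 0, -0.0042, 0.008, 0, 255, 0, -0.0097, 0.0152, 0, 255, 0, -0.0164, 0.0214, 0
-342
255, 0, -0.0076, 0.0049, 0, 255, 0, -0.016, 0.0084, 0, 255, 0, -0.0248, 0.0103, 0
-372
255, 0, -0.0091, 0.0004, 0, 255, 0, -0.018, -0.0008, 0, 255, 0, -0.0267, -0.0035, 0
-402
255, 0, -0.008, -0.0042, 0, 255, 0, -0.0152, -0.0097, 0, 255, 0, -0.0214, -0.0164, 0
-432
255, 0, -0.0049, -0.0076, 0, 255, 0, -0.0084, -0.016, 0, 255, 0, -0.0103, -0.0248, 0
-462
255, 0, -0.0004, -0.0091, 0, 255, 0, 0.0008, -0.018, 0, 255, 0, 0.0035, -0.0267, 0
-492
255, 0, 0.0042, -0.008, 0, 255, 0, 0.0097, -0.0152, 0, 255, 0, 0.0164, -0.0214, 0
```

Request:
jog_arm:
  steps: [255,0,0.0042,-0.008,0,255,0,0.0097,-0.0152,0,255,0,0.0164,-0.0214,0]

```text
t: 4.82
position: [0.4917, 0.1333, 0.1983]
orientation: [[0.004, 0.338, 0.941], [-0.001, 0.941, -0.338], [-1.0, 0.0, 0.004]]
contact_force: [6.5, -2.8, 3.7]
grip_width: 0.0222
```

Request:
jog_arm:
  steps: [255,0,0.0076,-0.0049,0,255,0,0.016,-0.0084,0,255,0,0.0248,-0.0103,0]

```text
t: 5.2
position: [0.489, 0.1599, 0.1982]
orientation: [[0.0, 0.338, 0.941], [-0.001, 0.941, -0.338], [-1.0, -0.001, 0.001]]
contact_force: [-2.5, -3.5, 9.1]
grip_width: 0.0221
```

Request:
jog_arm:
  steps: [255,0,0.0091,-0.0004,0,255,0,0.018,0.0008,0,255,0,0.0267,0.0035,0]

```text
t: 5.58
position: [0.5006, 0.1852, 0.1982]
orientation: [[-0.001, 0.336, 0.942], [0.0, 0.942, -0.336], [-1.0, -0.0, -0.001]]
contact_force: [-4.9, -1.4, 11.0]
grip_width: 0.022
```

Request:
jog_arm:
  steps: [255,0,0.008,0.0042,0,255,0,0.0152,0.0097,0,255,0,0.0214,0.0164,0]

```text
t: 5.95
position: [0.5134, 0.1954, 0.1975]
orientation: [[-0.024, 0.337, 0.941], [-0.008, 0.942, -0.337], [-1.0, -0.015, -0.02]]
contact_force: [-72.8, -32.0, 55.3]
grip_width: 0.0223
```

```bash
python3 arc.py -252 10 1;python3 arc.py -252 13 1
```

```text
255, 0, -0.0061, -0.0067, 0
255, 0, -0.0082, -0.0085, 0
```

Request:
jog_arm:
  steps: [255,0,-0.0082,-0.0085,0,255,0,-0.0082,-0.0085,0,255,0,-0.0082,-0.0085,0]

```text
t: 6.32
position: [0.5125, 0.1944, 0.198]
orientation: [[-0.0, 0.337, 0.942], [-0.0, 0.942, -0.337], [-1.0, -0.001, -0.0]]
contact_force: [-4.4, -0.8, 9.2]
grip_width: 0.0221
```

```bash
python3 look.py 4 wrist scene side
```

```text
6.475 [0.51262318 0.194486   0.19801737] [[-0.0004, 0.3365, 0.9417], [-0.0004, 0.9417, -0.3365], [-1.0, -0.0006, -0.0003]] [-3.66191304 -0.19522928  9.8281327 ] 0.02195446796721591 [-41.1  13.8  20.2  94.5  -4.9  72.6  50.5] 0.10935012624453734
```

View pics/wrist4.png

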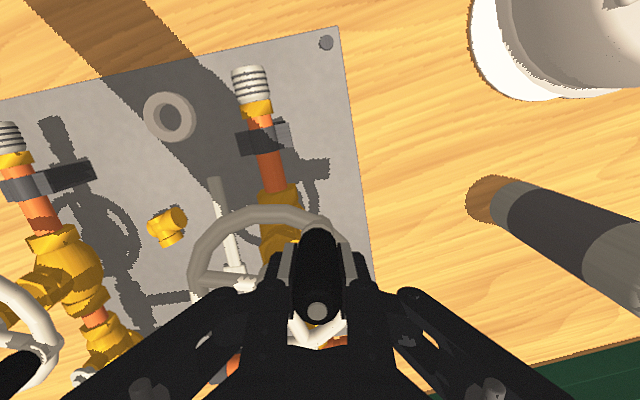

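```bash
python3 arc.py -239 -1 4
```

```text
255, 0, 0.0007, 0.0006, 0, 255, 0, 0.0014, 0.0012, 0, 255, 0, 0.0021, 0.0018, 0, 255, 0, 0.0027, 0.0024, 0
```

Request:
jog_arm:
  steps: [255,0,0.0014,0.0012,0,255,0,0.0014,0.0012,0,255,0,0.0014,0.0012,0]

```text
t: 6.85
position: [0.5132, 0.1949, 0.1979]
orientation: [[-0.003, 0.337, 0.942], [-0.001, 0.942, -0.337], [-1.0, -0.002, -0.002]]
contact_force: [-9.4, -2.4, 12.3]
grip_width: 0.0221
```

Request:
jog_arm:
  steps: [255,0,0.0014,0.0012,0,255,0,0.0014,0.0012,0,255,0,0.0014,0.0012,0]

```text
t: 7.22
position: [0.5133, 0.1949, 0.1979]
orientation: [[-0.006, 0.337, 0.941], [-0.002, 0.941, -0.337], [-1.0, -0.004, -0.005]]
contact_force: [-18.8, -6.5, 18.5]
grip_width: 0.0221
```

```bash
python3 look.py 5 wrist
```

```text
7.275 [0.51328932 0.19495447 0.19787147] [[-0.0062, 0.337, 0.9415], [-0.0025, 0.9415, -0.337], [-1.0, -0.0044, -0.005]] [-18.33127197  -6.75550316  19.4406962 ] 0.02172800719184405 [-41.   14.2  20.2  94.   -5.1  73.   50.5] 0.10751792038907393
```

```bash
python3 - <<'E'
from h import *
Q=np.array([(.547,.1001),(.5287,.101),(.5064,.1122),(.4917,.1333),(.489,.1599),(.5006,.1852),(.5133,.195)])
r=least_squares(lambda c:np.hypot(*(Q-c[:2]).T)-.052,[.54,.15]);print(r.x,r.fun*1e3)
v=np.array([.5133,.195])-r.x;print(np.degrees(np.arctan2(v[1],v[0])))
E
python3 arc.py -243 10 20; python3 arc.py -43 10 20;
```

```text
[0.54047463 0.15146119] [-0.22594873 -0.1832676  -0.01421692  0.04607138  0.16177901  0.23306871
 -0.67662833]
121.97023871583312
255, 0, -0.0071, -0.0056, 0, 255, 0, -0.0151, -0.0099, 0, 255, 0, -0.0237, -0.0128, 0, 255, 0, -0.0326, -0.0141, 0, 255, 0, -0.0417, -0.0139, 0, 255, 0, -0.0506, -0.0121, 0, 255, 0, -0.059, -0.0087, 0, 255, 0, -0.0667, -0.004, 0, 255, 0, -0.0735, 0.002, 0, 255, 0, -0.0791, 0.0091, 0, 255, 0, -0.0834, 0.0171, 0, 255, 0, -0.0863, 0.0257, 0, 255, 0, -0.0876, 0.0347, 0, 255, 0, -0.0874, 0.0437, 0, 255, 0, -0.0856, 0.0526, 0, 255, 0, -0.0822, 0.061, 0, 255, 0, -0.0775, 0.0687, 0, 255, 0, -0.0715, 0.0755, 0, 255, 0, -0.0644, 0.0812, 0, 255, 0, -0.0564, 0.0855, 0
255, 0, 0.0086, 0.0029, 0, 255, 0, 0.0176, 0.0042, 0, 255, 0, 0.0266, 0.0039, 0, 255, 0, 0.0355, 0.0021, 0, 255, 0, 0.0439, -0.0012, 0, 255, 0, 0.0516, -0.006, 0, 255, 0, 0.0584, -0.012, 0, 255, 0, 0.0641, -0.0191, 0, 255, 0, 0.0684, -0.027, 0, 255, 0, 0.0712, -0.0356, 0, 255, 0, 0.0726, -0.0446, 0, 255, 0, 0.0723, -0.0537, 0, 255, 0, 0.0705, -0.0625, 0, 255, 0, 0.0672, -0.071, 0, 255, 0, 0.0624, -0.0787, 0, 255, 0, 0.0564, -0.0855, 0, 255, 0, 0.0493, -0.0911, 0, 255, 0, 0.0413, -0.0954, 0, 255, 0, 0.0327, -0.0983, 0, 255, 0, 0.0238, -0.0996, 0
```

Request:
jog_arm:
  steps: [255,0,-0.0071,-0.0056,0,255,0,-0.0151,-0.0099,0,255,0,-0.0237,-0.0128,0,255,0,-0.0326,-0.0141,0,255,0,-0.0417,-0.0139,0,255,0,-0.0506,-0.0121,0]

```text
t: 8.02
position: [0.4893, 0.153, 0.1981]
orientation: [[0.004, 0.337, 0.942], [0.001, 0.942, -0.337], [-1.0, 0.002, 0.004]]
contact_force: [12.5, 3.4, 0.6]
grip_width: 0.0217
```

```bash
python3 arc.py -183 10 20; python3 arc.py 17 10 20;
```

```text
255, 0, -0.0084, 0.0033, 0, 255, 0, -0.0161, 0.0081, 0, 255, 0, -0.0229, 0.0141, 0, 255, 0, -0.0286, 0.0212, 0, 255, 0, -0.0329, 0.0292, 0, 255, 0, -0.0357, 0.0378, 0, 255, 0, -0.0371, 0.0467, 0, 255, 0, -0.0368, 0.0558, 0, 255, 0, -0.035, 0.0647, 0, 255, 0, -0.0317, 0.0731, 0, 255, 0, -0.0269, 0.0808, 0, 255, 0, -0.0209, 0.0876, 0, 255, 0, -0.0138, 0.0932, 0, 255, 0, -0.0058, 0.0975, 0, 255, 0, 0.0028, 0.1004, 0, 255, 0, 0.0117, 0.1017, 0, 255, 0, 0.0208, 0.1015, 0, 255, 0, 0.0297, 0.0997, 0, 255, 0, 0.0381, 0.0963, 0, 255, 0, 0.0458, 0.0916, 0
255, 0, 0.0068, -0.006, 0, 255, 0, 0.0124, -0.0131, 0, 255, 0, 0.0167, -0.0211, 0, 255, 0, 0.0196, -0.0297, 0, 255, 0, 0.0209, -0.0386, 0, 255, 0, 0.0207, -0.0477, 0, 255, 0, 0.0188, -0.0566, 0, 255, 0, 0.0155, -0.065, 0, 255, 0, 0.0108, -0.0727, 0, 255, 0, 0.0048, -0.0795, 0, 255, 0, -0.0023, -0.0851, 0, 255, 0, -0.0103, -0.0895, 0, 255, 0, -0.0189, -0.0923, 0, 255, 0, -0.0279, -0.0936, 0, 255, 0, -0.0369, -0.0934, 0, 255, 0, -0.0458, -0.0916, 0, 255, 0, -0.0542, -0.0882, 0, 255, 0, -0.062, -0.0835, 0, 255, 0, -0.0687, -0.0775, 0, 255, 0, -0.0744, -0.0704, 0
```

Request:
jog_arm:
  steps: [255,0,-0.0084,0.0033,0,255,0,-0.0161,0.0081,0,255,0,-0.0229,0.0141,0,255,0,-0.0286,0.0212,0,255,0,-0.0329,0.0292,0,255,0,-0.0357,0.0378,0,255,0,-0.0371,0.0467,0,255,0,-0.0368,0.0558,0,255,0,-0.035,0.0647,0,255,0,-0.0317,0.0731,0,255,0,-0.0269,0.0808,0]

```text
t: 9.4
position: [0.5541, 0.1007, 0.198]
orientation: [[-0.001, 0.336, 0.942], [0.0, 0.942, -0.336], [-1.0, -0.0, -0.001]]
contact_force: [-5.3, 2.6, 10.8]
grip_width: 0.022
```

```bash
python3 look.py 6 wrist; python3 arc.py -73 10 20; python3 arc.py 127 10 20;
```

```text
9.45 [0.55514373 0.10100461 0.19795759] [[-0.0001, 0.3358, 0.9419], [0.0002, 0.9419, -0.3358], [-1.0, 0.0001, -0.0002]] [-0.10647822  2.02346654  8.87789243] 0.0222711501988871 [-33.3  16.1  24.3  92.2  -6.9  73.1  62.5] 1.2005370093101486
255, 0, 0.006, 0.0068, 0, 255, 0, 0.0131, 0.0124, 0, 255, 0, 0.0211, 0.0167, 0, 255, 0, 0.0297, 0.0196, 0, 255, 0, 0.0386, 0.0209, 0, 255, 0, 0.0477, 0.0207, 0, 255, 0, 0.0566, 0.0188, 0, 255, 0, 0.065, 0.0155, 0, 255, 0, 0.0727, 0.0108, 0, 255, 0, 0.0795, 0.0048, 0, 255, 0, 0.0851, -0.0023, 0, 255, 0, 0.0895, -0.0103, 0, 255, 0, 0.0923, -0.0189, 0, 255, 0, 0.0936, -0.0279, 0, 255, 0, 0.0934, -0.0369, 0, 255, 0, 0.0916, -0.0458, 0, 255, 0, 0.0882, -0.0542, 0, 255, 0, 0.0835, -0.062, 0, 255, 0, 0.0775, -0.0687, 0, 255, 0, 0.0704, -0.0744, 0
255, 0, -0.008, -0.0043, 0, 255, 0, -0.0166, -0.0072, 0, 255, 0, -0.0255, -0.0085, 0, 255, 0, -0.0346, -0.0083, 0, 255, 0, -0.0435, -0.0064, 0, 255, 0, -0.0519, -0.0031, 0, 255, 0, -0.0596, 0.0016, 0, 255, 0, -0.0664, 0.0077, 0, 255, 0, -0.072, 0.0148, 0, 255, 0, -0.0763, 0.0227, 0, 255, 0, -0.0792, 0.0313, 0, 255, 0, -0.0805, 0.0403, 0, 255, 0, -0.0803, 0.0493, 0, 255, 0, -0.0785, 0.0582, 0, 255, 0, -0.0751, 0.0667, 0, 255, 0, -0.0704, 0.0744, 0, 255, 0, -0.0644, 0.0812, 0, 255, 0, -0.0573, 0.0868, 0, 255, 0, -0.0493, 0.0911, 0, 255, 0, -0.0407, 0.094, 0
```

View pics/wrist6.png

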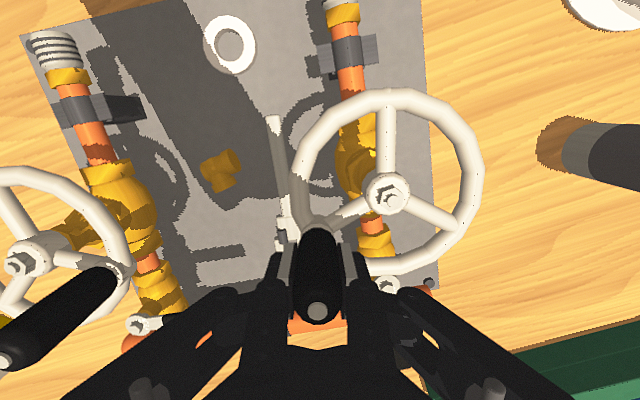

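Wheel follows; the handle top is at (317,312), still centred between the pads. I continue on the far half in two parts.

Request:
jog_arm:
  steps: [255,0,0.006,0.0068,0,255,0,0.0131,0.0124,0,255,0,0.0211,0.0167,0,255,0,0.0297,0.0196,0,255,0,0.0386,0.0209,0,255,0,0.0477,0.0207,0]

```text
t: 10.2
position: [0.5911, 0.1357, 0.1981]
orientation: [[0.001, 0.339, 0.941], [-0.003, 0.941, -0.339], [-1.0, -0.002, 0.002]]
contact_force: [1.8, -5.7, 6.2]
grip_width: 0.0219
```

```bash
python3 arc.py -13 10 20; python3 arc.py 187 10 20;
```

```text
255, 0, 0.0089, -0.0018, 0, 255, 0, 0.0173, -0.0052, 0, 255, 0, 0.025, -0.0099, 0, 255, 0, 0.0318, -0.0159, 0, 255, 0, 0.0374, -0.023, 0, 255, 0, 0.0418, -0.031, 0, 255, 0, 0.0446, -0.0396, 0, 255, 0, 0.0459, -0.0485, 0, 255, 0, 0.0457, -0.0576, 0, 255, 0, 0.0439, -0.0665, 0, 255, 0, 0.0405, -0.0749, 0, 255, 0, 0.0358, -0.0826, 0, 255, 0, 0.0298, -0.0894, 0, 255, 0, 0.0227, -0.095, 0, 255, 0, 0.0147, -0.0994, 0, 255, 0, 0.0061, -0.1022, 0, 255, 0, -0.0029, -0.1035, 0, 255, 0, -0.0119, -0.1033, 0, 255, 0, -0.0208, -0.1015, 0, 255, 0, -0.0292, -0.0981, 0
255, 0, -0.0077, 0.0047, 0, 255, 0, -0.0145, 0.0108, 0, 255, 0, -0.0201, 0.0179, 0, 255, 0, -0.0244, 0.0258, 0, 255, 0, -0.0273, 0.0344, 0, 255, 0, -0.0286, 0.0434, 0, 255, 0, -0.0284, 0.0525, 0, 255, 0, -0.0266, 0.0613, 0, 255, 0, -0.0232, 0.0698, 0, 255, 0, -0.0185, 0.0775, 0, 255, 0, -0.0125, 0.0843, 0, 255, 0, -0.0054, 0.0899, 0, 255, 0, 0.0026, 0.0942, 0, 255, 0, 0.0112, 0.0971, 0, 255, 0, 0.0202, 0.0984, 0, 255, 0, 0.0292, 0.0981, 0, 255, 0, 0.0381, 0.0963, 0, 255, 0, 0.0465, 0.093, 0, 255, 0, 0.0542, 0.0882, 0, 255, 0, 0.061, 0.0822, 0
```

Forces are low. Next: −13° → 187°.

Request:
jog_arm:
  steps: [255,0,0.0089,-0.0018,0,255,0,0.0173,-0.0052,0,255,0,0.025,-0.0099,0,255,0,0.0318,-0.0159,0,255,0,0.0374,-0.023,0,255,0,0.0418,-0.031,0,255,0,0.0446,-0.0396,0,255,0,0.0459,-0.0485,0,255,0,0.0457,-0.0576,0,255,0,0.0439,-0.0665,0,255,0,0.0405,-0.0749,0,255,0,0.0358,-0.0826,0,255,0,0.0298,-0.0894,0,255,0,0.0227,-0.095,0,255,0,0.0147,-0.0994,0,255,0,0.0061,-0.1022,0,255,0,-0.0029,-0.1035,0,255,0,-0.0119,-0.1033,0,255,0,-0.0208,-0.1015,0,255,0,-0.0292,-0.0981,0]

```text
t: 12.7
position: [0.4898, 0.1444, 0.1981]
orientation: [[0.005, 0.336, 0.942], [0.001, 0.942, -0.336], [-1.0, 0.003, 0.004]]
contact_force: [11.9, 6.2, 0.1]
grip_width: 0.022
```

```bash
python3 look.py 7 wrist
```

```text
12.75 [0.49003856 0.14293204 0.19806954] [[0.0047, 0.3376, 0.9413], [0.0007, 0.9413, -0.3376], [-1.0, 0.0022, 0.0042]] [9.36984741 3.11414204 1.32790462] 0.022211467559459488 [-40.5   8.8  23.1 100.3  -3.6  71.3  53.7] 1.2677171840528052
```

View pics/wrist7.png

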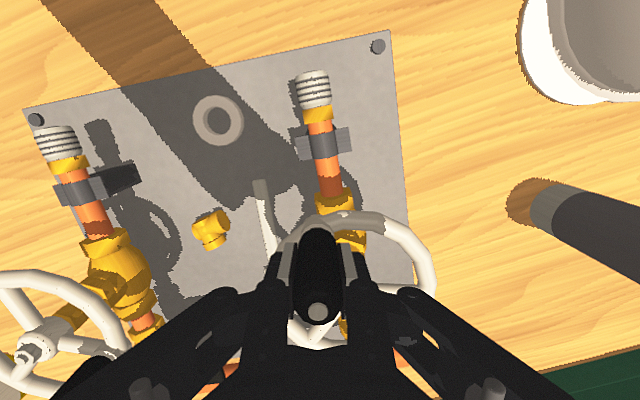

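Request:
jog_arm:
  steps: [255,0,-0.0077,0.0047,0,255,0,-0.0145,0.0108,0,255,0,-0.0201,0.0179,0,255,0,-0.0244,0.0258,0,255,0,-0.0273,0.0344,0,255,0,-0.0286,0.0434,0,255,0,-0.0284,0.0525,0,255,0,-0.0266,0.0613,0,255,0,-0.0232,0.0698,0,255,0,-0.0185,0.0775,0,255,0,-0.0125,0.0843,0,255,0,-0.0054,0.0899,0,255,0,0.0026,0.0942,0,255,0,0.0112,0.0971,0,255,0,0.0202,0.0984,0,255,0,0.0292,0.0981,0,255,0,0.0381,0.0963,0,255,0,0.0465,0.093,0,255,0,0.0542,0.0882,0,255,0,0.061,0.0822,0]

```text
t: 15.25
position: [0.5888, 0.1726, 0.1982]
orientation: [[0.006, 0.338, 0.941], [-0.001, 0.941, -0.338], [-1.0, 0.001, 0.006]]
contact_force: [12.5, 0.8, 1.6]
grip_width: 0.022
```

```bash
python3 arc.py 387 10 9; python3 arc.py 387 94 1
```

```text
255, 0, 0.0056, -0.0071, 0, 255, 0, 0.0099, -0.0151, 0, 255, 0, 0.0128, -0.0237, 0, 255, 0, 0.0141, -0.0326, 0, 255, 0, 0.0139, -0.0417, 0, 255, 0, 0.0121, -0.0506, 0, 255, 0, 0.0087, -0.059, 0, 255, 0, 0.004, -0.0667, 0, 255, 0, -0.002, -0.0735, 0
255, 0, -0.0047, -0.0759, 0
```

Request:
jog_arm:
  steps: [255,0,0.0056,-0.0071,0,255,0,0.0099,-0.0151,0,255,0,0.0128,-0.0237,0,255,0,0.0141,-0.0326,0,255,0,0.0139,-0.0417,0,255,0,0.0121,-0.0506,0,255,0,0.0087,-0.059,0,255,0,0.004,-0.0667,0,255,0,-0.002,-0.0735,0,255,0,-0.002,-0.0735,0,255,0,-0.002,-0.0735,0]

```text
t: 16.62
position: [0.5156, 0.1963, 0.198]
orientation: [[-0.0, 0.336, 0.942], [-0.0, 0.942, -0.336], [-1.0, -0.0, -0.0]]
contact_force: [-2.5, -0.0, 10.7]
grip_width: 0.022
```

```bash
python3 look.py 8 wrist; python3 arc.py 477 1 6
```

```text
16.675 [0.51556246 0.19633215 0.19800446] [[-0.0006, 0.3365, 0.9417], [-0.0001, 0.9417, -0.3365], [-1.0, -0.0003, -0.0005]] [-3.19908714 -0.30785807 10.55558293] 0.0222252733933733 [-43.4  14.4  23.1  94.1  -5.9  72.8  51.2] 0.11915608310320172
255, 0, -0.0007, -0.0006, 0, 255, 0, -0.0013, -0.0012, 0, 255, 0, -0.002, -0.0018, 0, 255, 0, -0.0027, -0.0024, 0, 255, 0, -0.0034, -0.003, 0, 255, 0, -0.0041, -0.0035, 0
```

Request:
jog_arm:
  steps: [255,0,-0.002,-0.0018,0,255,0,-0.002,-0.0018,0,255,0,-0.002,-0.0018,0]

```text
t: 17.05
position: [0.514, 0.1953, 0.198]
orientation: [[0.001, 0.336, 0.942], [0.0, 0.942, -0.336], [-1.0, 0.001, 0.001]]
contact_force: [1.0, 1.3, 6.9]
grip_width: 0.0219
```

```bash
python3 look.py 9 wrist scene side; python3 - <<'E'
import cv2,numpy as np
a=cv2.imread("pics/wrist5.png")[220:340,250:390];b=cv2.imread("pics/wrist9.png")[220:340,250:390]
cv2.imwrite("pics/cmp.png",cv2.resize(np.hstack([a,b]),None,fx=2.8,fy=2.8,interpolation=cv2.INTER_CUBIC))
a=cv2.imread("pics/scene9.png")[165:305,225:405];a=cv2.resize(a,(540,420),interpolation=cv2.INTER_CUBIC);cv2.imwrite("pics/sc9.png",a)
E
```

```text
17.2 [0.51394232 0.19537609 0.19801009] [[0.001, 0.3364, 0.9417], [0.0003, 0.9417, -0.3364], [-1.0, 0.0006, 0.0008]] [1.33438024 1.3896827  7.45658664] 0.021933670996558758 [-43.4  14.1  23.1  94.4  -5.7  72.6  51.1] 0.06198372950741326
```

View pics/cmp.png

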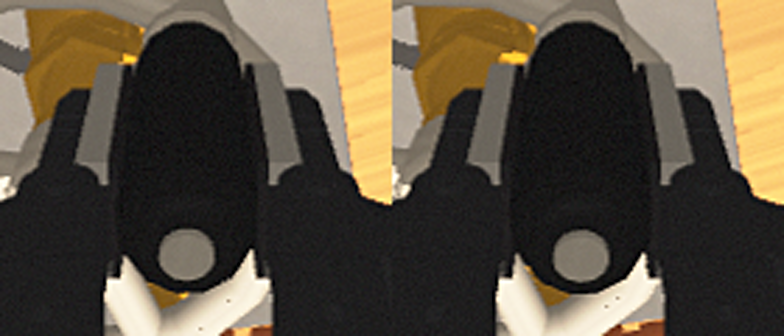

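View pics/sc9.png

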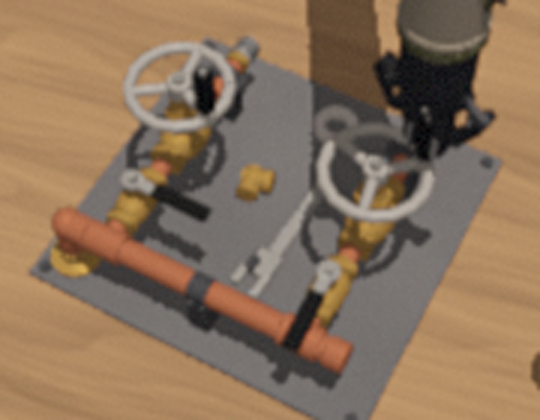

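Request:
jog_arm:
  steps: [255,0,-0.0006,-0.0006,0,255,0,-0.0006,-0.0006,0,255,0,-0.0006,-0.0006,0,255,0,-0.0006,-0.0006,0,255,0,-0.0006,-0.0006,0,255,0,-0.0006,-0.0006,0]

```text
t: 17.95
position: [0.5135, 0.195, 0.1981]
orientation: [[0.002, 0.336, 0.942], [0.0, 0.942, -0.336], [-1.0, 0.001, 0.001]]
contact_force: [2.8, 1.7, 6.7]
grip_width: 0.0223
```

```bash
python3 look.py 10 wrist; python3 - <<'E'
import cv2,numpy as np
a=cv2.imread("pics/wrist10.png")
cv2.imwrite("pics/w10b.png",a)
E
```

```text
18.0 [0.51346044 0.19504373 0.19804532] [[0.0016, 0.3364, 0.9417], [0.0003, 0.9417, -0.3364], [-1.0, 0.0009, 0.0014]] [1.85272759 1.56652523 6.42813463] 0.02224773759553133 [-43.4  14.   23.1  94.6  -5.7  72.5  51.1] 0.11969481070875854
```

View pics/wrist10.png

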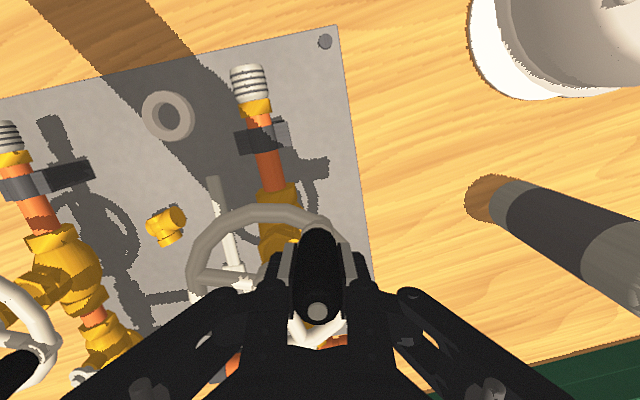

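```bash
python3 -c "
from station import ctrl
print(ctrl.close_job())"
```

```text
the job is handed in; nothing more can be done
None
```

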